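# Slide the tray of bearing races onto the yellow rails

## Task

Pick up the bright metal tray by its red grip and slide it into the drying rack on the yellow rail pair, keeping it down on both rails as it slides home, until it has pushed the stiff red stop at the back about half-way in, but never to the end of its travel. How deep that stop stands differs each time, so feel for it, and never lean on the rails with more than about 2 kg. Let go of the tray there, leave it resting on the rails, and leave everything else where it is.

Things in the scene. Friction and masses are not known exactly. Their poses are not given: they have to be found in the camera images.
- tray_grip (a point): centre of the tray's red upright grip: 12 mm thick (x), 50 wide (y), 52 tall, middle 33 mm above the tray's underside, foot 5 mm above it. Grasp from above, jaws closing along x. x points to the tray's rear edge, 195 mm away; z up. A flat tongue 60 mm wide joins it to the pan. Mass about 0.32 kg, centred about 90 mm ahead of the grip. Starts flat on the bench
- tray_rear (a point): middle of the tray's rear edge (it enters the rack first), at its underside; axes as tray_grip. Bright metal pan 140 mm long (x), 170 wide over its 5 mm thick side flanges, which run in the rails; the 20 mm high walls stand 70 mm from the middle, inboard of the rails. Rear corners bevelled by 7 mm
- yellow_mouth (a point): middle of the mouth of the yellow rail pair (middle one of three), level with its ledge tops; x into the rack, y to its left, z up. Each rail is a yellow channel 200 mm long: ledge, side wall, lip. Ledge to lip 14 mm, wall to wall 175 mm; ledges reach in 15 mm, lips 8. Flares widen the mouth by 8 mm each way over the 20 mm before it. Height differs each time
- rack: green drying rack on the bench; origin on the bench under the mouths, axes as yellow_mouth. Posts 240 mm tall, 93 mm and more either side of the middle; three rail pairs: yellow, a grey pair about 55 mm above it and another 48 mm below it. Between the rails it is open from above but for a cross bar at its rear, 200 mm in
- stop_plunger (a joint): how far the stiff red stop plate (60 mm wide, mid-way between the yellow rails) is pushed in, m: 0 untouched, travel 0.016. It gives at about 6 N, then 0.3 N more per mm (8.5 N half-way), plus the tray's friction on the rails (1 to 4 N); let go, it stays where it is. Its untouched face stands 112 to 152 mm behind the mouth, not known beforehand
- stored_tray: dark iron tray 140 x 170 mm with two parts in it, already resting on the lowest (grey) rail pair; origin under its centre; leave it alone
- pipe_flange: rusty round flange 96 mm across, 42 mm tall; origin under its centre; leave it alone
- spur_gear: dark gear 92 mm across, 24 mm tall; origin under its centre; leave it alone
- spray_can: white can 54 mm across, 150 mm tall; origin under its centre; leave it alone
- bearing_ring: steel ring 72 mm across, 18 mm tall; origin under its centre; leave it alone
- spanner: steel spanner 180 mm long lying flat; leave it alone
- bolt_cup: dark steel cup 76 mm across, 60 mm tall; origin under its centre; leave it alone

How it is judged (in metres and radians):
On the way, in this order (a step that is already met when the one before it is completed fails the run):
1. the tray's rear edge is at least 30 mm inside the yellow rail pair, between ledges and lips (z of tray_rear in the frame of yellow_mouth between -0.003 and 0.01 m and y of tray_rear in the frame of yellow_mouth between -0.006 and 0.006 m and x of tray_rear in the frame of yellow_mouth above 0.03 m), for 0.1 s.
2. the tray has pushed the stiff stop in by at least 5.5 mm while bearing on the yellow rails (over 0.7 N) (z of tray_rear in the frame of yellow_mouth between -0.003 and 0.01 m and y of tray_rear in the frame of yellow_mouth between -0.006 and 0.006 m and value of joint stop_plunger above 0.0055 m and contact force between tray and yellow_rails above 0.7 N), for 0.2 s.
At the end, for the whole second after the job is handed in: The tray rests, level (within 0.05 rad), released and still, on the ledges of the yellow rail pair (rear edge within 6 mm of mid-channel, -3 to +10 mm of the ledge tops; grip within 4 mm of its resting height), with the stiff stop pushed in 5.5 to 10.5 mm (half-way is 8) (z of tray_rear in the frame of yellow_mouth between -0.003 and 0.01 m and y of tray_rear in the frame of yellow_mouth between -0.006 and 0.006 m and z of tray_grip in the frame of yellow_mouth between 0.029 and 0.037 m and x of tray_rear in the frame of yellow_mouth above 0.112 m and value of joint stop_plunger between 0.0055 and 0.0105 m and angle between tray_rear's own z axis and vertical below 0.05 rad and linear speed of tray below 0.01 m/s); the robot touches nothing.
It fails at once if the stiff stop is driven to the end of its travel (15 mm or more) (value of joint stop_plunger above 0.015 m).
It fails at once if tray and yellow rails press on each other with more than 25 N (contact force between tray and yellow_rails above 25 N).
It fails at once if a bystander (stored tray, flange, gear, can, ring, spanner, cup) is moved by more than 15 mm (distance of any of stored_tray, pipe_flange, spur_gear, spray_can, bearing_ring, spanner, bolt_cup from where it was at the start of the episode above 0.015 m).
It also fails if it takes over 72 s, if anything falls off the work surface, if the arm or the gripper's body presses on something with over 40 N, if the wrist force passes 120 N, or if a joint passes its speed limit or range.

## Robot

A 6-joint arm with a two-finger parallel gripper is mounted at the origin on the work surface. World frame = base frame: x ahead of the robot, y to its left, z up, the work surface at z = 0. Lengths are in m, angles in degrees, forces in N, time in s.
With the tool pointing down it reaches from about 0.25 to 0.725 m from the base axis. Payload 9.7 kg.
Tool frame: the origin (TCP) lies midway between the tips of the shut fingers; the grasp point (between the pads) lies 19 mm behind it; z points along the fingers, y is the line along which they close (so a half turn about z gives the same grasp; the last joint's range is limited). The gripper opens to 85 mm and grips with 20 to 120 N. Pads are 22 mm wide; open, the fingers measure 114 mm over their backs; the gripper's body (76 mm by 85 mm) begins 54 mm behind the grasp point. The pads swing forward as they close: fully open they stand 13 mm farther back than shut.
Start: joints at [-64.286, 4.979, 10.078, 95.1, 0, 90], TCP at [0.239, -0.496, 0.231] pointing down, gripper open.
Joint ranges: [-179.16, 179.16], [-48.56, 103.87], [-65.8, 70.77], [-126.05, 130.52], [-82.76, 87.17], [-180, 180]. Speed limits (degrees/s): [127.2, 127.2, 147.25, 180, 180, 180].

## Interface

Orientations are given as [roll, pitch, yaw] about the fixed x, y, z axes, in that order (R = Rz(yaw) Ry(pitch) Rx(roll)).
In Python, from workcell import bot gives the robot as it stands. The module is installed in compiled form; this text tells all that it offers.
- The arm moves only by the tool send_rows, never from a script. Its argument "moves" is one flat list of numbers, 7 for each row, row after row: the shift along the world's x, y, z normalised to -1 to 1, where 1 is 0.025 m, then the turn, a rotation vector about the world's x, y, z normalised to -1 to 1, where 1 is 0.15 rad, then the closure, from -1 (fully open) to 1 (shut), so that 0 is half open. A call has 1 to 8 rows; each row shifts and turns the commanded pose from where the row before left it; what a row does not reach is not made up. A row lasts 1/8 s, in which the tool goes at most 62.5 mm and 10.7 degrees, less where a joint would pass 70% of its speed; a pose out of reach is approached as far as the arm can. A call with a number of a shift or a turn outside -1 to 1 is refused whole. A call with a gripper value outside its range is refused whole. The fingers move at their own pace and stop on an object; "squeeze" is the grip in N (left out, the last holds). Time passes only in rows, so rows that do not move let the fingers close. It gives the time, the measured TCP pose, the force, the opening and the grip force at its end, in the units of the state.
- bot.get_obs(): the state, without advancing time (a new reading comes with each control period).
- bot.camera(name): name is "scene" or "top"; returns a dict with "color" (384x512x3 uint8, red, green, blue), "camera_matrix" (3x3 intrinsics, pixels), "D" ([k1, k2, p1, p2, k3] as OpenCV has them; the pictures are not rectified), "R" (3x3) and "t" (3): a world point X has camera coordinates R X + t. Camera axes: x right, y down, z forward; pixel columns grow to the right and rows downward; lengths in m; the calibration is good to about 2 mm. A picture is of the moment at which its call begins. There is no depth.
- bot.job_done(): hands the job in; it is judged then, once.
Trained networks look in the newest picture that a camera, given by its name, has taken for a name from the list of things; names that differ only in an ending like _2 or _b are one class to them, and where a whole thing is asked for, a point or a joint stands for the part that bears it (a point fixed in the world has none). Each returns a list of dicts, best first, with "p" (0 to 1); they miss things now and then, are a little off and sometimes report something else, mostly with a low value. They report only what shows in the picture. A call takes as long as a camera call.
- bot.boxes_of(camera, query): "extent" ([left, top, right, bottom] in pixels, round what is visible of it).
- bot.trace(camera, query): "region" (384x512 bool, what is visible of it) and "extent" ([left, top, right, bottom] in pixels, round what is visible of it).
- bot.landmark_of(camera, query): "pixel" ([column, row] in pixels: a listed point, or the origin of a listed thing).
The state is a dict: "time": time; "q": joint angles; "qd": joint speeds; "joint_efforts": joint torques, N m; "ee_pos": TCP position; "tcp_rot": TCP orientation; "wrist_force": force on the tool from outside, world axes, zero at the start; "torque": the same for the moment, N m; "opening": finger opening in m; "grasp_force": force on a finger pad.
Only numpy, scipy, OpenCV 4.12 (cv2) and the standard library are available. Lean on these libraries where they do the work, as an engineer would, in place of code of your own. Each camera call takes 0.05 s, during which the arm holds its last target. There are 200 camera calls.

## Working session

There is one attempt and no reset: what is moved stays moved. The work goes in short steps, Python scripts to look and compute and a tool call to move; the robot and the scene stay as the last step left them, time stands still between calls to the robot, and variables do not carry over. Pictures are saved under pics/ and viewed, at most 10 in all, crops included, and the job is handed in when it is done.

Besides the shell and the picture viewer there is one more tool, called after "Call:" in YAML: its name, and indented under it one key for each argument. send_rows: Moves the arm, as the interface text tells. Its arguments: {"type":"object","properties":{"moves":{"type":"array"},"squeeze":{"type":"number"}},"required":["moves"]}

```bash
mkdir -p pics
cat > h.py <<'E'
import numpy as np, cv2
from workcell import bot
def und(c,px):
    n=cv2.undistortPoints(np.array([[px]],float),c["camera_matrix"],np.array(c["D"],float))[0,0]
    d=c["R"].T@np.array([n[0],n[1],1.]); o=-c["R"].T@c["t"]; return o,d
def atz(c,px,z):
    o,d=und(c,px); return o+d*(z-o[2])/d[2]
def tri(c1,p1,c2,p2):
    A=[];b=[]
    for c,p in((c1,p1),(c2,p2)):
        o,d=und(c,p); d=d/np.linalg.norm(d); M=np.eye(3)-np.outer(d,d); A.append(M); b.append(M@o)
    x=np.linalg.lstsq(np.vstack(A),np.hstack(b),rcond=None)[0]
    return x,np.linalg.norm(A[0]@x-b[0])
def proj(c,X):
    return cv2.projectPoints(np.array([X],float),cv2.Rodrigues(c["R"])[0],np.array(c["t"],float),c["camera_matrix"],np.array(c["D"],float))[0][0,0]
def save(c,n,s=None):
    im=c["color"][:,:,::-1]
    if s: x0,y0,x1,y1=s; im=cv2.resize(im[y0:y1,x0:x1],None,fx=3,fy=3,interpolation=cv2.INTER_CUBIC)
    cv2.imwrite("pics/"+n,im)
E
python3 - <<'E'
from h import *
np.set_printoptions(precision=4,suppress=True)
cs={n:bot.camera(n) for n in("scene","top")}
cv2.imwrite("pics/a.png",np.vstack([cs["scene"]["color"],cs["top"]["color"]])[:,:,::-1])
for n in cs:
    save(cs[n],n+"0.png"); print(n,-cs[n]["R"].T@cs[n]["t"],cs[n]["R"][2],cs[n]["camera_matrix"][0,0])
L={}
for q in("tray_grip","tray_rear","yellow_mouth","rack","stop_plunger","stored_tray","pipe_flange","spur_gear","spray_can","bearing_ring","spanner","bolt_cup"):
    for n in cs:
        r=bot.landmark_of(n,q) ; L[n,q]=r
        print(q,n,[(np.round(i["pixel"],1),round(i["p"],2)) for i in r[:3]])
    if L["scene",q] and L["top",q]: print("   tri",*tri(cs["scene"],L["scene",q][0]["pixel"],cs["top"],L["top",q][0]["pixel"]))
print(bot.get_obs())
E
```

```text
scene [1.203  0.0393 1.0745] [-0.5572  0.0431 -0.8293] 350.92027840165093
top [0.2069 0.0817 1.6418] [ 0.2143  0.0045 -0.9768] 464.6536280969045
tray_grip scene [(array([304.9, 181.2]), 0.79)]
tray_grip top [(array([202.4, 220.7]), 0.77), (array([382.1, 238.2]), 0.72)]
   tri [0.4509 0.28   0.0307] 0.001612965510039663
tray_rear scene [(array([339.3, 219. ]), 0.65)]
tray_rear top [(array([178.7, 177.4]), 0.86)]
   tri [0.6095 0.3774 0.014 ] 0.000423259251446055
yellow_mouth scene []
yellow_mouth top []
rack scene []
rack top [(array([287.5, 180.2]), 0.96), (array([200.5, 221.4]), 0.32)]Traceback (most recent call last):
  File "<stdin>", line 10, in <module>
ValueError: it knows: bearing_ring, bolt_cup, pipe_flange, rack, spanner, spray_can, spur_gear, stored_tray, tray_grip, tray_rear, yellow_mouth
```

View pics/scene0.png

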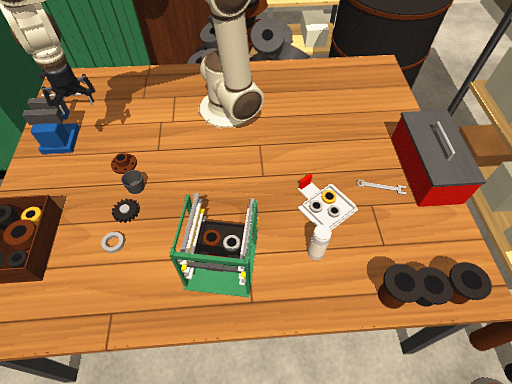

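View pics/top0.png

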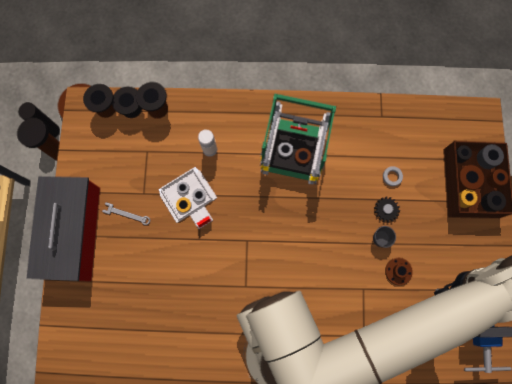

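The scene picture shows the rack at about (215,245) with its mouth towards the robot, the tray at (328,203) with the red grip at (305,182), and the spray can near it at (319,242). In the top picture the rack is at (297,140), yawed slightly, and the tray is at (188,195) with its grip at (203,220).

Run:
```python
from h import *
np.set_printoptions(precision=4,suppress=True)
cs={n:bot.camera(n) for n in("scene","top")}
a=cs["scene"]["color"][180:305,160:270]; b=cs["top"]["color"][85:210,250:350]
f=lambda i:cv2.resize(i,None,fx=3.7,fy=4.6,interpolation=cv2.INTER_CUBIC)
cv2.imwrite("pics/rack.png",np.hstack([f(a),f(b)])[:,:,::-1])
for q in("tray_grip","tray_rear","yellow_mouth","rack","stored_tray","spray_can","spanner"):
    L={}
    for n in cs:
        r=bot.landmark_of(n,q) ; L[n]=r
        print(q,n,[(np.round(i["pixel"],1),round(i["p"],2)) for i in r[:3]])
    if L["scene"] and L["top"]: print("   tri",*tri(cs["scene"],L["scene"][0]["pixel"],cs["top"],L["top"][0]["pixel"]))
for n in cs:
  for q in("rack","yellow_mouth","stop_plunger"):
    try:print(n,q,[(np.round(i["extent"]),round(i["p"],2)) for i in bot.boxes_of(n,q)[:2]])
    except Exception as e: print(n,q,e)
print(bot.get_obs())
```

```text
tray_grip scene [(array([305.1, 181.3]), 0.75)]
tray_grip top [(array([200.8, 220.6]), 0.95)]
   tri [0.4509 0.2833 0.0299] 0.004042215266447905
tray_rear scene [(array([339.8, 220.8]), 0.63), (array([301.3, 178.5]), 0.46)]
tray_rear top [(array([177.4, 176.6]), 0.89)]
   tri [0.6135 0.3815 0.0079] 0.0023276806190579806
yellow_mouth scene []
yellow_mouth top []
rack scene []
rack top [(array([287.7, 178. ]), 0.97)]
stored_tray scene [(array([219.7, 245.6]), 0.92)]
stored_tray top [(array([294.3, 150.5]), 0.58)]
   tri [ 0.706  -0.0363  0.0636] 0.0003033570424144256
spray_can scene [(array([314.5, 254. ]), 0.64)]
spray_can top [(array([211.3, 149.3]), 0.9)]
   tri [ 0.7254  0.2698 -0.0057] 0.0031015315160123035
spanner scene [(array([384.9, 188. ]), 0.77), (array([301.7, 181.8]), 0.63)]
spanner top [(array([128.3, 213.7]), 0.53)]
   tri [ 0.478   0.5685 -0.005 ] 0.01161676448743869
scene rack [(array([167., 194., 257., 296.]), 0.95)]
scene yellow_mouth [(array([181., 208., 244., 283.]), 0.57), (array([124., 167., 143., 197.]), 0.24)]
scene stop_plunger []
top rack [(array([260.,  96., 334., 177.]), 0.59)]
top yellow_mouth [(array([261., 166., 319., 180.]), 0.48)]
top stop_plunger [(array([292., 126., 306., 131.]), 0.48)]
{'time': 1.6, 'q': array([-64.2849,   4.9804,  10.0789,  95.0992,  -0.0004,  89.9988]), 'qd': array([ 0.0354,  0.0407, -0.0267,  0.0058,  0.0232, -0.0597]), 'joint_efforts': array([ -0.0032, -52.0098,  46.485 ,   0.0019,  -0.0001,   0.    ]), 'ee_pos': array([ 0.2386, -0.4955,  0.2313]), 'tcp_rot': array([-179.9994,    0.0004,   25.7163]), 'wrist_force': array([ 0.419 , -0.4408,  0.1949]), 'torque': array([-0.0018,  0.0307,  0.0102]), 'grasp_force': 0.0, 'opening': 0.08533566659698595}
```

View pics/rack.png

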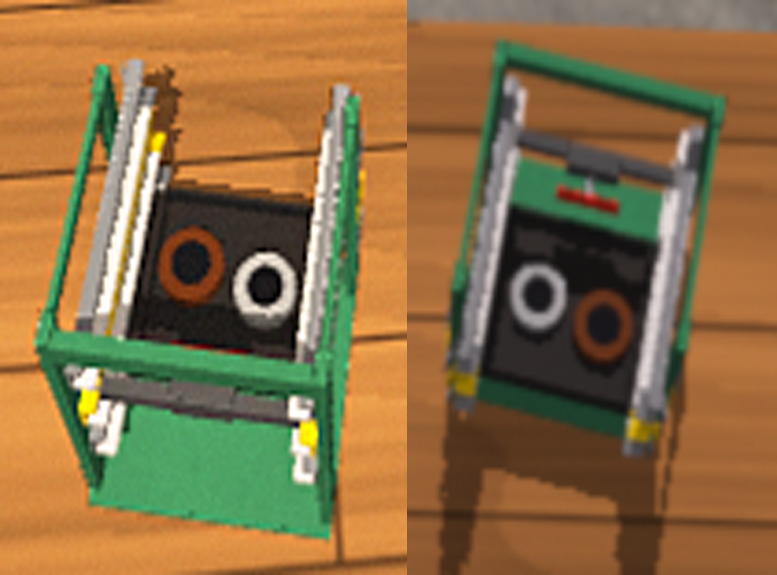

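The left part of the crop shows the yellow flare near scene (203,211) and the yellow rear ends near (184,267) and (243,276). The right part shows the yellow flares at top (266,168) and (314,178), and the red stop at about (298.6,128.5).

Run:
```python
from h import *
from scipy.optimize import least_squares
np.set_printoptions(precision=4,suppress=True)
cs={n:bot.camera(n) for n in("scene","top")}
def blobs(n,kind,win):
    im=cs[n]["color"];h=cv2.cvtColor(im,cv2.COLOR_RGB2HSV)
    if kind=="y": m=cv2.inRange(h,(22,140,90),(35,255,255))
    else: m=cv2.inRange(h,(0,170,80),(4,255,255))|cv2.inRange(h,(174,170,80),(180,255,255))
    w=np.zeros_like(m);x0,y0,x1,y1=win;w[y0:y1,x0:x1]=m[y0:y1,x0:x1]
    k,l,s,c=cv2.connectedComponentsWithStats(w)
    return [(s[i],c[i]) for i in range(1,k) if s[i][4]>=3]
W={"scene":(160,180,270,305),"top":(250,85,350,210)}
for n in W:
    for kd in"yr":
        print(n,kd);[print("  ",s,c) for s,c in blobs(n,kd,W[n])]
for n,w in(("scene",(285,160,330,200)),("top",(180,200,225,240))): print("grip",n,blobs(n,"r",w))
r=bot.trace("top","tray_rear");t=r[0]["region"].astype(np.uint8);print(r[0]["extent"],r[0]["p"],t.sum())
c=cs["top"]
print("rack0",atz(c,(287.6,179),0))
# tray outline (top) on plane z=.01
ct=max(cv2.findContours(t,cv2.RETR_EXTERNAL,cv2.CHAIN_APPROX_NONE)[0],key=cv2.contourArea)[:,0]
P=np.array([atz(c,p,.012)[:2] for p in ct])
print(cv2.minAreaRect((P*1000).astype(np.float32)))
```

```text
scene y
   [199 208   6   5  20] [201.55 210.35]
   [198 215   1   3   3] [198. 216.]
   [197 219   1   3   3] [197. 220.]
   [256 224   1   4   4] [256.  225.5]
   [191 226   5  20  21] [193.0476 235.619 ]
   [189 247   2   5   5] [189.8 249. ]
   [181 265   6   8  31] [183.1613 267.7097]
   [241 271   5   8  31] [243.2903 274.2581]
scene r
   [213 255   3   1   3] [214. 255.]
   [222 256   3   1   3] [223. 256.]
top y
   [261 165   8   6  34] [264.8824 167.8529]
   [309 174   9   7  33] [312.8485 178.0303]
top r
   [291 126  15   5  26] [298.2692 128.1538]
grip scene [(array([299, 173,  13,  16, 109], dtype=int32), array([305.2018, 180.8165]))]
grip top [(array([197, 217,  13,  10,  64], dtype=int32), array([203.3125, 221.4062]))]
[159.0, 168.5, 213.8, 226.2] 0.77 2002
rack0 [ 0.617  -0.0171  0.    ]
((524.1470336914062, 328.11114501953125), (203.78587341308594, 167.74244689941406), 35.99170684814453)
```

```bash
cat > fit.py <<'E'
from h import *
from scipy.optimize import least_squares
np.set_printoptions(precision=4,suppress=True)
cs={n:bot.camera(n) for n in("scene","top")}
obs=[("top",(264.9,167.9),(-.010,.092,.018)),("top",(312.9,178.0),(-.010,-.092,.018)),
("scene",(201.5,210.4),(-.010,-.092,.014)),("scene",(183.2,267.7),(.2,-.088,.006)),("scene",(243.3,274.3),(.2,.088,.006))]
def X(p,l):
    cy,sy=np.cos(p[2]),np.sin(p[2]); return np.array([p[0]+cy*l[0]-sy*l[1],p[1]+sy*l[0]+cy*l[1],p[3]+l[2]])
f=lambda p:np.hstack([proj(cs[n],X(p,l))-px for n,px,l in obs])
s=least_squares(f,[.62,-.02,-.15,.11],loss="soft_l1")
E
python3 - <<'E'
from fit import *
print("rack",s.x,np.degrees(s.x[2]));print(f(s.x).reshape(-1,2))
p=s.x; 
for z in(.004,.012,.02):
    S=atz(cs["top"],(298.3,128.2),p[3]+z)[:2]-p[:2]; R=np.array([[np.cos(p[2]),np.sin(p[2])],[-np.sin(p[2]),np.cos(p[2])]]); print("stop",z,R@S)
T=np.array(tri(cs["scene"],(305.2,180.8),cs["top"],(203.3,221.4))[0]);print("grip tri",T)
print("top grip at z .05",atz(cs["top"],(203.3,221.4),.05),"scene .04",atz(cs["scene"],(305.2,180.8),.04))
print("post tops proj", [proj(cs["top"],X(p,(x,y,.24-p[3]))) for x in(0,.2) for y in(.095,-.095)])
E
```

```text
rack [ 0.6153 -0.0106 -0.2118  0.1023] -12.135805196871932
[[-4.1    -0.398 ]
 [ 0.8781  1.894 ]
 [-2.95   -4.448 ]
 [ 0.49    0.3934]
 [ 0.1959  1.7707]]
stop 0.004 [ 0.1632 -0.0014]
stop 0.012 [ 0.1602 -0.0014]
stop 0.02 [ 0.1572 -0.0014]
grip tri [0.4489 0.2791 0.0303]
top grip at z .05 [0.4459 0.276  0.05  ] scene .04 [0.4559 0.2776 0.04  ]
post tops proj [array([260.8675, 154.2224]), array([319.8762, 167.9581]), array([275.2294,  96.9448]), array([332.4434, 109.9695])]
```

Run:
```python
from fit import *
T=tri(cs["scene"],(201.5,210.4),cs["top"],(312.9,178.0));print("Rflare",T)
# vary which obs / z offsets, free halfwidth and mouth offset
def g(p,o,rear):
    r=[]
    for n,px,l in o:
        l=list(l); 
        if l[0]<0: l[1]=np.sign(l[1])*p[4]; 
        r.append(proj(cs[n],X(p,l))-px)
    return np.hstack(r)
for name,o in(("all",obs),("noScFlare",[obs[i] for i in(0,1,3,4)]),("noRear",obs[:3])):
    s2=least_squares(lambda p:np.hstack([g(p,o,0),(p[4]-.09)/.002*.5,(p[2]+.18)/.1]),[.62,-.02,-.18,.11,.09])
    print(name,s2.x,np.degrees(s2.x[2]));print(g(s2.x,o,0).reshape(-1,2))
a=atz(cs["top"],(264.9,167.9),.125);b=atz(cs["top"],(312.9,178),.125);print("flares at .125",a,b,(a+b)/2,np.linalg.norm(a-b),np.degrees(np.arctan2(*(a-b)[1::-1]))-90)
a=atz(cs["top"],(275.9,95.9),.24);b=atz(cs["top"],(333.2,107.8),.24);print("bar ends",a,b,np.linalg.norm(a-b),np.degrees(np.arctan2(*(a-b)[1::-1]))-90)
top=cs["top"]["color"]; sc=cs["scene"]["color"]
f=lambda i,k:cv2.resize(i,None,fx=k,fy=k,interpolation=cv2.INTER_NEAREST)
A=f(sc[200:290,175:265],6);B=f(top[155:190,255:325],3);C=f(sc[160:200,290:330],5)
out=np.zeros((540,760,3),np.uint8);out[:,:540]=A;out[:105,545:755]=B;out[120:320,545:745]=C
cv2.imwrite("pics/z.png",out[:,:,::-1])
```

```text
Rflare (array([ 0.5964, -0.0937,  0.1049]), np.float64(0.003470974754956211))
all [ 0.6162 -0.0145 -0.1921  0.1014  0.0826] -11.005970290715137
[[-0.287   0.5153]
 [-0.5708  0.6219]
 [-1.4393 -3.2185]
 [ 0.3508  1.6403]
 [ 0.3105  1.8913]]
noScFlare [ 0.6152 -0.0151 -0.1884  0.112   0.0844] -10.792807556644306
[[-0.597  -0.0295]
 [ 0.5563  0.1983]
 [-0.2551  0.0308]
 [ 0.2342  0.1032]]
noRear [ 0.6214 -0.0144 -0.1959  0.0886  0.0838] -11.222498067891985
[[-0.6581 -0.1167]
 [-0.6994  0.2228]
 [-1.2707  0.1092]]
flares at .125 [0.6225 0.0676 0.125 ] [ 0.5914 -0.0949  0.125 ] [ 0.607  -0.0136  0.125 ] 0.16541275680554893 -10.810373818422633
bar ends [0.8345 0.0381 0.24  ] [ 0.7984 -0.1481  0.24  ] 0.1896666358781951 -10.960565311870198
```

View pics/z.png

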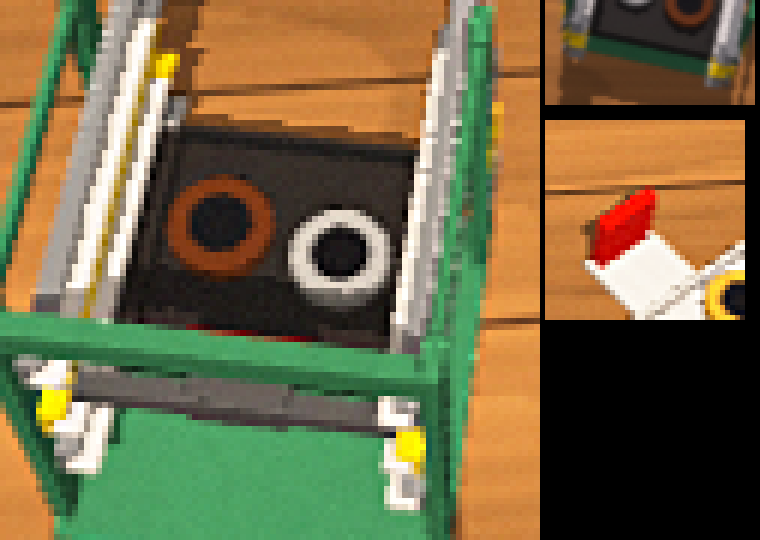

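The enlarged crop shows the yellow rear ends at scene (183,268) and (243,274). The inner yellow flare at scene (202,210) is a ledge flare, so the mouth is at about (0.615, -0.015, 0.112) with yaw -10.9°. Moving over the grip now.

Call:
send_rows:
  moves: [0.26,0.966,0,0,0,0.36,-0.2,0.26,0.966,0,0,0,0.36,-0.2,0.26,0.966,0,0,0,0.36,-0.2,0.26,0.966,0,0,0,0.36,-0.2,0.26,0.966,0,0,0,0.36,-0.2,0.26,0.966,0,0,0,0.36,-0.2,0.26,0.966,0,0,0,0.36,-0.2,0.26,0.966,0,0,0,0.36,-0.2]

```text
time: 2.95
ee_pos: [0.2908, -0.3015, 0.2314]
tcp_rot: [180.0, 0.0, 50.6]
wrist_force: [0.1, 0.6, -0.6]
opening: 0.0512
grasp_force: 0.0
```

Call:
send_rows:
  moves: [0.26,0.966,0,0,0,0.36,-0.2,0.26,0.966,0,0,0,0.36,-0.2,0.26,0.966,0,0,0,0.36,-0.2,0.26,0.966,0,0,0,0.36,-0.2,0.26,0.966,0,0,0,0.36,-0.2,0.26,0.966,0,0,0,0.36,-0.2,0.26,0.966,0,0,0,0.36,-0.2,0.26,0.966,0,0,0,0.36,-0.2]

```text
time: 3.95
ee_pos: [0.3427, -0.1083, 0.2314]
tcp_rot: [180.0, 0.0, 75.3]
wrist_force: [0.4, -0.8, -0.9]
opening: 0.0512
grasp_force: 0.0
```

Call:
send_rows:
  moves: [0.26,0.966,0,0,0,0.36,-0.2,0.26,0.966,0,0,0,0.36,-0.2,0.26,0.966,0,0,0,0.36,-0.2,0.26,0.966,0,0,0,0.36,-0.2,0.26,0.966,0,0,0,0.36,-0.2,0.26,0.966,0,0,0,0.36,-0.2,0.26,0.966,0,0,0,0.36,-0.2,0.26,0.966,0,0,0,0.36,-0.2]

```text
time: 4.95
ee_pos: [0.3948, 0.0849, 0.2314]
tcp_rot: [180.0, 0.0, 100.1]
wrist_force: [0.1, -1.4, -0.3]
opening: 0.0513
grasp_force: 0.0
```

Call:
send_rows:
  moves: [0.26,0.966,-0.5,0,0,0.36,-0.2,0.26,0.966,-0.5,0,0,0.36,-0.2,0.26,0.966,-0.5,0,0,0.36,-0.2,0.26,0.966,-0.5,0,0,0.36,-0.2,0.26,0.966,-0.5,0,0,0.36,-0.2,0.26,0.966,-0.5,0,0,0.36,-0.2,0.26,0.966,-0.5,0,0,0.36,-0.2,0.26,0.966,-0.5,0,0,0.36,-0.2]

```text
time: 5.95
ee_pos: [0.4468, 0.2781, 0.1309]
tcp_rot: [180.0, -0.0, 124.8]
wrist_force: [-0.2, -0.0, 1.0]
opening: 0.0509
grasp_force: 0.0
```

Run:
```python
from h import *
np.set_printoptions(precision=4,suppress=True)
c=bot.camera("scene");t=bot.camera("top")
f=lambda i,k:cv2.resize(i,None,fx=k,fy=k,interpolation=cv2.INTER_CUBIC)
cv2.imwrite("pics/g.png",np.hstack([f(c["color"][120:240,270:370],4),f(t["color"][150:270,150:240],4)])[:,:,::-1])
for n,k in(("scene",c),("top",t)):
    for q in("tray_grip","tray_rear"): print(n,q,[(np.round(i["pixel"],1),round(i["p"],2)) for i in bot.landmark_of(n,q)[:2]])
    print("grip exp",proj(k,(.447,.278,.033)),"rear exp",proj(k,(.447+.195*np.cos(.611),.278+.195*np.sin(.611),0)),proj(k,(.447,.278,.13)))
```

```text
scene tray_grip [(array([303.6, 180.9]), 0.59)]
scene tray_rear [(array([339.5, 220.6]), 0.76)]
grip exp [304.7068 179.98  ] rear exp [341.9753 220.0856] [308.0164 163.2714]
top tray_grip []
top tray_rear []
grip exp [203.3036 221.8004] rear exp [176.004  179.0249] [199.9409 217.3606]
```

View pics/g.png

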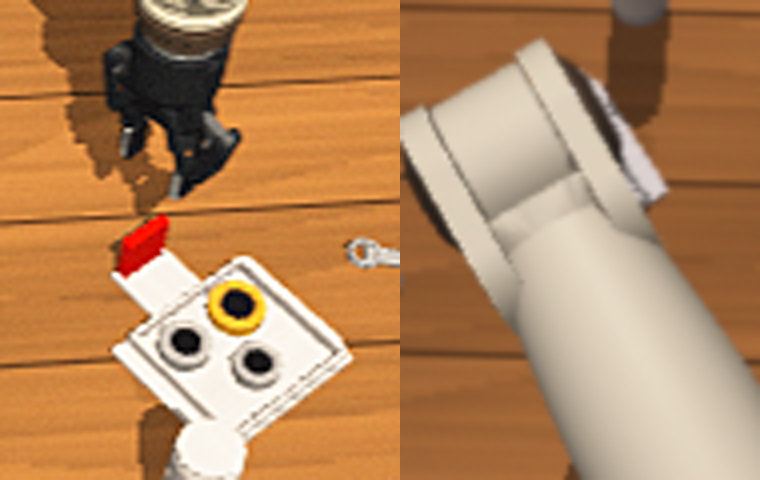

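The scene shows the jaws open above the red grip, which is at (304,181). This matches the expected (304.7,180), so I descend and grasp.

Call:
send_rows:
  moves: [0.02,0,-0.575,0,0,-0.01,-0.2,0.02,0,-0.575,0,0,-0.01,-0.2,0,0,-0.575,0,0,-0.01,-0.2,0,0,-0.575,0,0,-0.01,-0.2,0,0,-0.575,0,0,-0.01,-0.2,0,0,-0.575,0,0,-0.01,-0.2,0,0,-0.575,0,0,-0.01,-0.2,0,0,-0.575,0,0,-0.01,-0.2]

```text
time: 7.25
ee_pos: [0.4477, 0.2773, 0.0153]
tcp_rot: [180.0, 0.0, 124.0]
wrist_force: [-0.0, 0.7, 0.0]
opening: 0.0511
grasp_force: 0.0
```

Call:
send_rows:
  moves: [0,0,0,0,0,0,0.2,0,0,0,0,0,0,0.5,0,0,0,0,0,0,1,0,0,0,0,0,0,1,0,0,0,0,0,0,1,0,0,0,0,0,0,1]
  squeeze: 70

```text
time: 8.0
ee_pos: [0.4481, 0.2776, 0.0171]
tcp_rot: [179.9, 0.0, 124.0]
wrist_force: [0.2, 0.9, 5.7]
opening: 0.011
grasp_force: 69.1
```

Call:
send_rows:
  moves: [0,0,0.3,0,0,0,1,0,0,0.5,0,0,0,1,0,0,0.5,0,0,0,1,0,0,0.5,0,0,0,1,0,0,0.6,0,0,0,1,0,0,0.6,0,0,0,1,0,0,0.6,0,0,0,1,0,0,0.4,0,0,0,1]

```text
time: 9.0
ee_pos: [0.4479, 0.2774, 0.1175]
tcp_rot: [180.0, 0.0, 124.0]
wrist_force: [0.2, 1.3, -3.0]
opening: 0.0115
grasp_force: 68.3
```

Call:
send_rows:
  moves: [-0.3,-0.6,0.1,0,0,-0.3265,1,-0.3,-0.6,0.1,0,0,-0.3265,1,-0.3,-0.6,0.1,0,0,-0.3265,1,-0.3,-0.6,0.1,0,0,-0.3265,1,-0.3,-0.6,0.1,0,0,-0.3265,1,-0.3,-0.6,0.1,0,0,-0.3265,1,-0.3,-0.6,0.1,0,0,-0.3265,1,-0.3,-0.6,0.1,0,0,-0.3265,1]

```text
time: 10.0
ee_pos: [0.3871, 0.1563, 0.1365]
tcp_rot: [180.0, 0.0, 101.4]
wrist_force: [0.1, 0.4, -2.5]
opening: 0.0113
grasp_force: 68.5
```

Call:
send_rows:
  moves: [-0.3,-0.6,0.05,0,0,-0.3265,1,-0.3,-0.6,0.05,0,0,-0.3265,1,-0.3,-0.6,0.05,0,0,-0.3265,1,-0.3,-0.6,0.05,0,0,-0.3265,1,-0.3,-0.6,0.05,0,0,-0.3265,1,-0.2,-0.6,0.05,0,0,-0.3265,1,-0.2,-0.6,0.05,0,0,-0.3265,1,-0.2,-0.6,0.05,0,0,-0.3265,1]

```text
time: 11.0
ee_pos: [0.3347, 0.0363, 0.1464]
tcp_rot: [180.0, -0.0, 78.9]
wrist_force: [0.3, -0.4, -2.3]
opening: 0.0116
grasp_force: 68.5
```

Call:
send_rows:
  moves: [0.49,-0.07,0,0,0,0,1,0.49,-0.07,0,0,0,0,1,0.49,-0.07,0,0,0,0.02,1,0.49,-0.07,0,0,0,0,1,0,0,0,0,0,0,1]

```text
time: 11.62
ee_pos: [0.3848, 0.0303, 0.1459]
tcp_rot: [-179.9, 0.0, 79.3]
wrist_force: [-1.0, -0.6, -3.2]
opening: 0.0114
grasp_force: 68.8
```

Run:
```python
from h import *
np.set_printoptions(precision=4,suppress=True)
c=bot.camera("scene");t=bot.camera("top");o=bot.get_obs();print(o["ee_pos"],o["tcp_rot"])
f=lambda i,k:cv2.resize(i,None,fx=k,fy=k,interpolation=cv2.INTER_CUBIC)
cv2.imwrite("pics/m.png",np.hstack([f(c["color"][150:290,160:270],4)[:, :390],f(t["color"][130:270,250:350],4)])[:,:,::-1])
p=o["ee_pos"];a=np.radians(o["tcp_rot"][2]-90);z=p[2]-.017;u=np.array([np.cos(a),np.sin(a)]);v=np.array([-u[1],u[0]])
for n,k in(("scene",c),("top",t)):
    for q in("tray_grip","tray_rear"): print(n,q,[(np.round(i["pixel"],1),round(i["p"],2)) for i in bot.landmark_of(n,q)[:2]])
    for nm,x,y,h in(("rear",.195,0,0),("cornL",.195,.078,.003),("cornR",.195,-.078,.003),("wallL",.13,.07,.02),("wallR",.13,-.07,.02)):
        P=proj(k,(*(p[:2]+x*u+y*v),z+h)); off=(160,150) if n=="scene" else (250,130); print(n,nm,P,"crop",(P-off)*4+((390,0) if n=="top" else (0,0)))
```

```text
[0.384  0.0304 0.1461] [-179.9458    0.0142   79.3173]
scene tray_grip [(array([234.8, 149.5]), 0.89), (array([125.5, 162. ]), 0.63)]
scene tray_rear [(array([227. , 198.9]), 0.79)]
scene rear [226.9569 199.3176] crop [267.8277 197.2705]
scene cornL [250.9667 201.1247] crop [363.8666 204.4987]
scene cornR [203.0059 196.5037] crop [172.0235 186.0148]
scene wallL [250.8846 181.4911] crop [363.5385 125.9643]
scene wallR [208.6474 177.5572] crop [194.5897 110.2288]
top tray_grip [(array([295.8, 151.4]), 0.22)]
top tray_rear [(array([285. , 183.2]), 0.93), (array([211.1, 148.5]), 0.58)]
top rear [286.5064 181.6218] crop [536.0255 206.487 ]
top cornL [263.7469 176.6512] crop [444.9877 186.6048]
top cornR [309.435 186.191] crop [627.7399 224.764 ]
top wallL [262.0921 194.6377] crop [438.3685 258.5508]
top wallR [303.904  203.4234] crop [605.6159 293.6937]
```

View pics/m.png

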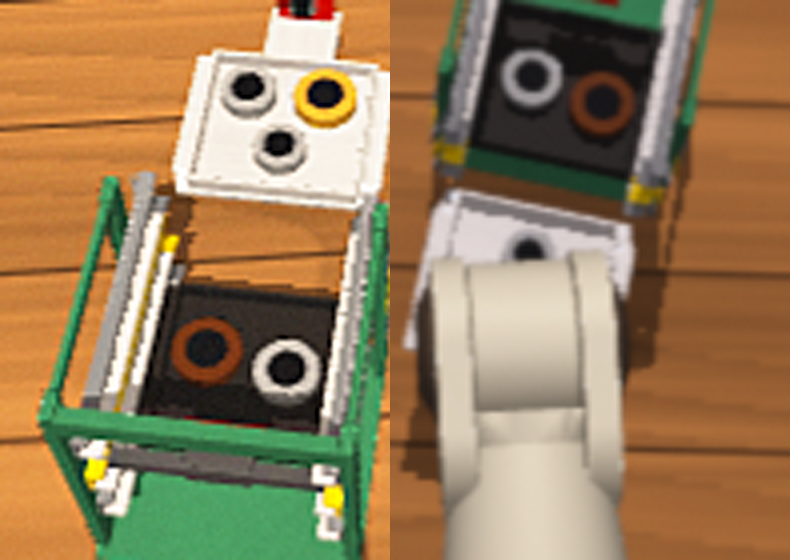

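The picture shows the tray at the mouth, its rear corners at top-crop (445,193) and (628,228), about 1.5 mm left of the line between the yellow flares at (452,150) and (643,192). I shift right, lower to mid-channel and enter.

Call:
send_rows:
  moves: [-0.01,-0.06,-0.25,0,0,-0.02,1,0,0,-0.25,0,0,0,1,0.39,-0.075,0,0,0,0,1,0.39,-0.075,0,0,0,0,1,0.2,-0.038,0,0,0,0,1,0.2,-0.038,0,0,0,0,1,0,0,0,0,0,0,1]

```text
time: 12.8
ee_pos: [0.4136, 0.0231, 0.1337]
tcp_rot: [-180.0, 0.0, 79.1]
wrist_force: [0.9, 0.0, -3.4]
opening: 0.0108
grasp_force: 68.8
```

Call:
send_rows:
  moves: [0.2,-0.038,0,0,0,0,1,0.2,-0.038,0,0,0,0,1,0.2,-0.038,0,0,0,0,1]

```text
time: 13.18
ee_pos: [0.4287, 0.0202, 0.1338]
tcp_rot: [180.0, -0.0, 79.1]
wrist_force: [-0.3, 0.2, -2.9]
opening: 0.0116
grasp_force: 68.8
```

Call:
send_rows:
  moves: [0.2,-0.038,0,0,0,0,1,0.2,-0.038,0,0,0,0,1,0.2,-0.038,0,0,0,0,1]

```text
time: 13.55
ee_pos: [0.4437, 0.0174, 0.1337]
tcp_rot: [-180.0, -0.0, 79.1]
wrist_force: [-0.4, -0.7, -2.1]
opening: 0.0114
grasp_force: 68.8
```

Call:
send_rows:
  moves: [0.2,-0.038,0,0,0,0,1,0.2,-0.038,0,0,0,0,1,0.2,-0.038,0,0,0,0,1,0,0,0,0,0,0,1]

```text
time: 14.05
ee_pos: [0.4586, 0.0145, 0.1337]
tcp_rot: [-180.0, 0.0, 79.1]
wrist_force: [0.3, 0.1, -3.1]
opening: 0.0112
grasp_force: 68.7
```

Call:
send_rows:
  moves: [0.2,-0.038,0,0,0,0,1,0.2,-0.038,0,0,0,0,1,0.2,-0.038,0,0,0,0,1,0,0,-0.06,0,0,0,1,0,0,0,0,0,0,1]

```text
time: 14.68
ee_pos: [0.4737, 0.0117, 0.1324]
tcp_rot: [180.0, -0.0, 79.1]
wrist_force: [0.8, -0.1, -1.3]
opening: 0.0114
grasp_force: 69.0
```

Call:
send_rows:
  moves: [0,0,-0.04,0,0,0,1,0,0,0,0,0,0,1]

```text
time: 14.92
ee_pos: [0.4735, 0.0117, 0.1318]
tcp_rot: [179.9, -0.0, 79.1]
wrist_force: [-1.3, 0.9, 2.1]
opening: 0.0113
grasp_force: 69.5
```

Call:
send_rows:
  moves: [0,0,-0.04,0,0,0,1,0,0,0,0,0,0,1]

```text
time: 15.18
ee_pos: [0.4734, 0.0117, 0.1311]
tcp_rot: [179.9, -0.0, 79.1]
wrist_force: [-4.8, 0.8, 7.0]
opening: 0.0112
grasp_force: 70.0
```

Call:
send_rows:
  moves: [0,0,0.025,0,0,0,1,0,0,0,0,0,0,1]

```text
time: 15.42
ee_pos: [0.4734, 0.0118, 0.1314]
tcp_rot: [180.0, -0.0, 79.1]
wrist_force: [-3.6, 0.6, 5.6]
opening: 0.0112
grasp_force: 69.7
```

Call:
send_rows:
  moves: [0.15,-0.029,0,0,0,0,1,0.15,-0.029,0,0,0,0,1,0.15,-0.029,0,0,0,0,1]

```text
time: 15.8
ee_pos: [0.4846, 0.0096, 0.1314]
tcp_rot: [180.0, -0.0, 79.1]
wrist_force: [-5.5, 0.3, 6.8]
opening: 0.0111
grasp_force: 69.9
```

Call:
send_rows:
  moves: [0.15,-0.029,0,0,0,0,1,0.15,-0.029,0,0,0,0,1,0.15,-0.029,0,0,0,0,1]

```text
time: 16.18
ee_pos: [0.4959, 0.0075, 0.1315]
tcp_rot: [180.0, -0.0, 79.1]
wrist_force: [-5.4, 2.1, 8.7]
opening: 0.0111
grasp_force: 69.9
```

Call:
send_rows:
  moves: [0.15,-0.029,0.025,0,0,0,1,0.15,-0.029,0,0,0,0,1,0,0,0,0,0,0,1]

```text
time: 16.55
ee_pos: [0.5037, 0.006, 0.1318]
tcp_rot: [180.0, -0.0, 79.1]
wrist_force: [-1.7, 0.8, 4.4]
opening: 0.0111
grasp_force: 69.9
```

Call:
send_rows:
  moves: [0.15,-0.029,0.01,0,0,0,1,0.15,-0.029,0,0,0,0,1,0.15,-0.029,0,0,0,0,1]

```text
time: 16.92
ee_pos: [0.5144, 0.0039, 0.1321]
tcp_rot: [-180.0, -0.0, 79.1]
wrist_force: [-6.0, -0.2, 6.2]
opening: 0.0112
grasp_force: 69.9
```

Call:
send_rows:
  moves: [0.15,-0.029,0,0,0,0,1,0.15,-0.029,0,0,0,0,1,0.1,-0.019,0,0,0,0,1]

```text
time: 17.3
ee_pos: [0.5244, 0.0019, 0.1322]
tcp_rot: [-180.0, -0.0, 79.1]
wrist_force: [-5.3, 1.4, 7.5]
opening: 0.0113
grasp_force: 70.0
```

Call:
send_rows:
  moves: [0,0,0.02,0,0,0,1,0.08,-0.015,0,0,0,0,1,0.08,-0.015,0,0,0,0,1,0,0,0,0,0,0,1]

```text
time: 17.8
ee_pos: [0.5286, 0.0011, 0.1323]
tcp_rot: [-180.0, -0.0, 79.1]
wrist_force: [-2.8, 0.7, 5.2]
opening: 0.0112
grasp_force: 70.1
```

Call:
send_rows:
  moves: [0.08,-0.015,0,0,0,0,1,0.08,-0.015,0,0,0,0,1]

```text
time: 18.05
ee_pos: [0.5324, 0.0004, 0.1324]
tcp_rot: [-180.0, -0.0, 79.1]
wrist_force: [-3.8, 1.4, 5.1]
opening: 0.0112
grasp_force: 70.0
```

Call:
send_rows:
  moves: [0.08,-0.015,0,0,0,0,1,0.08,-0.015,0,0,0,0,1]

```text
time: 18.3
ee_pos: [0.5364, -0.0004, 0.1324]
tcp_rot: [-180.0, -0.0, 79.1]
wrist_force: [-5.2, 1.4, 7.4]
opening: 0.0112
grasp_force: 70.0
```

Call:
send_rows:
  moves: [0.08,-0.015,0.02,0,0,0,1,0.08,-0.015,0,0,0,0,1]

```text
time: 18.55
ee_pos: [0.5405, -0.0012, 0.1326]
tcp_rot: [-180.0, 0.0, 79.1]
wrist_force: [-3.6, 0.6, 2.8]
opening: 0.0111
grasp_force: 69.8
```

Call:
send_rows:
  moves: [0.08,-0.015,0,0,0,0,1,0.08,-0.015,0,0,0,0,1]

```text
time: 18.8
ee_pos: [0.5447, -0.002, 0.1326]
tcp_rot: [-180.0, 0.0, 79.1]
wrist_force: [-3.8, 0.4, 3.0]
opening: 0.0114
grasp_force: 69.6
```

Call:
send_rows:
  moves: [0.08,-0.015,0,0,0,0,1,0.08,-0.015,0,0,0,0,1]

```text
time: 19.05
ee_pos: [0.5487, -0.0027, 0.1326]
tcp_rot: [-180.0, 0.0, 79.1]
wrist_force: [-1.8, 1.0, 1.3]
opening: 0.0114
grasp_force: 69.5
```

Call:
send_rows:
  moves: [0.08,-0.015,0,0,0,0,1,0.08,-0.015,0,0,0,0,1]

```text
time: 19.3
ee_pos: [0.5528, -0.0035, 0.1327]
tcp_rot: [-180.0, 0.0, 79.1]
wrist_force: [-2.3, -0.5, 1.5]
opening: 0.0111
grasp_force: 69.4
```

Call:
send_rows:
  moves: [0.08,-0.015,0,0,0,0,1]

```text
time: 19.42
ee_pos: [0.5548, -0.0039, 0.1327]
tcp_rot: [-180.0, 0.0, 79.1]
wrist_force: [-2.1, -0.2, 0.8]
opening: 0.0113
grasp_force: 69.3
```

Call:
send_rows:
  moves: [0.08,-0.015,0,0,0,0,1]

```text
time: 19.55
ee_pos: [0.5568, -0.0042, 0.1327]
tcp_rot: [-180.0, 0.0, 79.1]
wrist_force: [-2.6, 0.5, 0.2]
opening: 0.0109
grasp_force: 69.3
```

Call:
send_rows:
  moves: [0.08,-0.015,0,0,0,0,1]

```text
time: 19.68
ee_pos: [0.5587, -0.0046, 0.1327]
tcp_rot: [-180.0, 0.0, 79.1]
wrist_force: [-1.0, 0.6, 1.7]
opening: 0.0109
grasp_force: 69.2
```

Call:
send_rows:
  moves: [0.08,-0.015,0,0,0,0,1]

```text
time: 19.8
ee_pos: [0.5608, -0.005, 0.1327]
tcp_rot: [-180.0, 0.0, 79.1]
wrist_force: [-0.7, 0.3, -0.3]
opening: 0.0112
grasp_force: 69.2
```

Call:
send_rows:
  moves: [0.08,-0.015,0,0,0,0,1]

```text
time: 19.92
ee_pos: [0.5628, -0.0053, 0.1327]
tcp_rot: [-180.0, 0.0, 79.1]
wrist_force: [-1.9, 0.4, 0.2]
opening: 0.0112
grasp_force: 69.2
```

Call:
send_rows:
  moves: [0.08,-0.015,0,0,0,0,1]

```text
time: 20.05
ee_pos: [0.5648, -0.0057, 0.1327]
tcp_rot: [-180.0, 0.0, 79.1]
wrist_force: [-1.7, 0.8, -0.4]
opening: 0.0111
grasp_force: 69.1
```

Call:
send_rows:
  moves: [0.08,-0.015,0,0,0,0,1]

```text
time: 20.18
ee_pos: [0.5668, -0.0061, 0.1327]
tcp_rot: [-180.0, 0.0, 79.1]
wrist_force: [-0.6, 1.1, -1.6]
opening: 0.0111
grasp_force: 69.1
```

Call:
send_rows:
  moves: [0.08,-0.015,-0.012,0,0,0,1]

```text
time: 20.3
ee_pos: [0.5687, -0.0064, 0.1327]
tcp_rot: [180.0, -0.0, 79.1]
wrist_force: [-3.0, 1.0, 2.3]
opening: 0.011
grasp_force: 69.3
```

Call:
send_rows:
  moves: [0.08,-0.015,0,0,0,0,1]

```text
time: 20.42
ee_pos: [0.5708, -0.0068, 0.1327]
tcp_rot: [180.0, -0.0, 79.1]
wrist_force: [-2.6, 0.9, 2.6]
opening: 0.0111
grasp_force: 69.4
```

Call:
send_rows:
  moves: [0.08,-0.015,0,0,0,0,1]

```text
time: 20.55
ee_pos: [0.5728, -0.0072, 0.1327]
tcp_rot: [180.0, -0.0, 79.1]
wrist_force: [-2.4, 0.5, 2.1]
opening: 0.0113
grasp_force: 69.4
```

Call:
send_rows:
  moves: [0.08,-0.015,0,0,0,0,1]

```text
time: 20.68
ee_pos: [0.5741, -0.0074, 0.1327]
tcp_rot: [-179.9, -0.0, 79.1]
wrist_force: [-10.9, 2.2, 6.0]
opening: 0.0113
grasp_force: 70.2
```

Call:
send_rows:
  moves: [0.08,-0.015,0,0,0,0,1]

```text
time: 20.8
ee_pos: [0.5755, -0.0077, 0.1327]
tcp_rot: [-179.9, -0.0, 79.1]
wrist_force: [-11.2, 3.2, 6.5]
opening: 0.0112
grasp_force: 70.1
```

Call:
send_rows:
  moves: [0.08,-0.015,0,0,0,0,1]

```text
time: 20.92
ee_pos: [0.5774, -0.008, 0.1327]
tcp_rot: [-179.9, -0.0, 79.1]
wrist_force: [-11.8, 2.4, 6.0]
opening: 0.0114
grasp_force: 70.1
```

Call:
send_rows:
  moves: [0.05,-0.01,0,0,0,0,1,0.04,-0.0075,0,0,0,0,1,0,0,0,0,0,0,1]

```text
time: 21.3
ee_pos: [0.5797, -0.0084, 0.1327]
tcp_rot: [-179.9, -0.0, 79.1]
wrist_force: [-11.0, 1.7, 6.1]
opening: 0.0113
grasp_force: 70.1
```

Call:
send_rows:
  moves: [0.04,-0.0075,0,0,0,0,1,0,0,0,0,0,0,1]

```text
time: 21.55
ee_pos: [0.5806, -0.0086, 0.1327]
tcp_rot: [-179.9, -0.0, 79.1]
wrist_force: [-11.5, 1.4, 6.3]
opening: 0.0114
grasp_force: 70.1
```

Run:
```python
from h import *
np.set_printoptions(precision=4,suppress=True)
o=bot.get_obs();print(o["ee_pos"],o["wrist_force"],o["torque"],o["tcp_rot"])
c=bot.camera("scene");t=bot.camera("top")
f=lambda i,k:cv2.resize(i,None,fx=k,fy=k,interpolation=cv2.INTER_CUBIC)
cv2.imwrite("pics/i.png",np.hstack([f(c["color"][150:290,160:265],4)[:, :420],f(t["color"][80:220,255:345],4)])[:,:,::-1])
```

```text
[ 0.5806 -0.0086  0.1327] [-11.4893   1.4124   6.3309] [ 0.3594  1.8873 -0.0381] [-179.8505   -0.0036   79.1467]
```

View pics/i.png

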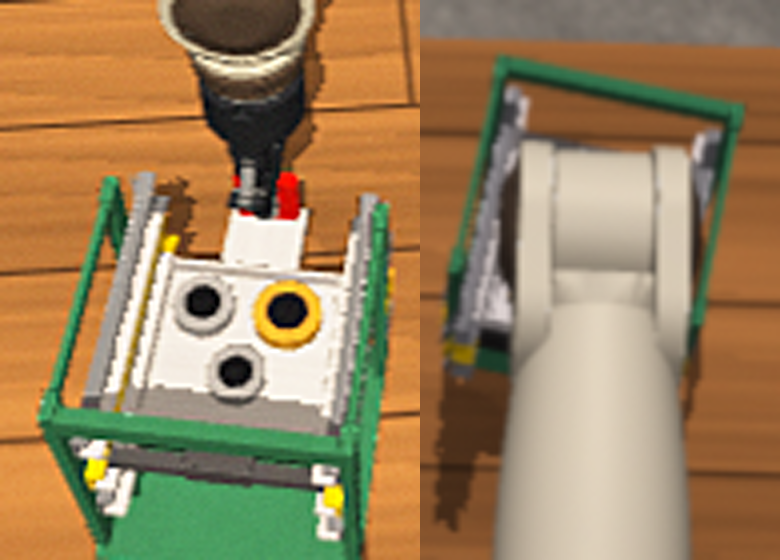

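The picture shows the tray between the yellow rails, with the flanges hidden under the lips and the stop contact behind the bar. The stop is in about 7 mm, so I push 0.8 mm more, ease off the load and release.

Call:
send_rows:
  moves: [0.032,-0.006,0,0,0,0,1,0,0,0,0,0,0,1,0,0,0,0,0,0,1]

```text
time: 22.02
ee_pos: [0.5813, -0.0087, 0.1327]
tcp_rot: [-179.8, -0.0, 79.1]
wrist_force: [-12.2, 2.3, 6.2]
opening: 0.0108
grasp_force: 70.2
```

Call:
send_rows:
  moves: [-0.02,0.004,0.012,0,0,0,1,0,0,0,0,0,0,1]

```text
time: 22.28
ee_pos: [0.5813, -0.0087, 0.1327]
tcp_rot: [-179.9, -0.0, 79.1]
wrist_force: [-8.2, 1.9, 3.5]
opening: 0.0111
grasp_force: 69.6
```

Call:
send_rows:
  moves: [-0.02,0.004,0.008,0,0,0,1,0,0,0,0,0,0,1]
  squeeze: 20

```text
time: 22.52
ee_pos: [0.5813, -0.0088, 0.1327]
tcp_rot: [-179.9, -0.0, 79.1]
wrist_force: [-5.7, 0.8, -0.2]
opening: 0.0112
grasp_force: 69.3
```

Call:
send_rows:
  moves: [0,0,0,0,0,0,0.6,0,0,0,0,0,0,0.4,0,0,0,0,0,0,0.1,0,0,0,0,0,0,0.1]

```text
time: 23.02
ee_pos: [0.5818, -0.0089, 0.133]
tcp_rot: [180.0, -0.0, 79.1]
wrist_force: [-1.0, -0.5, -0.1]
opening: 0.0383
grasp_force: 0.0
```

Call:
send_rows:
  moves: [0,0,0.2,0,0,0,0.1,0,0,0.3,0,0,0,0.1,0,0,0.5,0,0,0,0.1,0,0,0.5,0,0,0,0.1,0,0,0.7,0,0,0,0.1,0,0,0.7,0,0,0,0.1,0,0,0.7,0,0,0,0.1,0,0,0.7,0,0,0,0.1]

```text
time: 24.02
ee_pos: [0.5817, -0.0089, 0.2421]
tcp_rot: [180.0, -0.0, 79.1]
wrist_force: [0.5, -0.2, -0.6]
opening: 0.0382
grasp_force: 0.0
```

Call:
send_rows:
  moves: [-1,0.19,0,0,0,0,0.1,-1,0.19,0,0,0,0,0.1,-1,0.19,0,0,0,0,0.1,-1,0.19,0,0,0,0,0.1,-1,0.19,0,0,0,0,0.1,-1,0.19,0,0,0,0,0.1,-1,0.19,0,0,0,0,0.1,-1,0.19,0,0,0,0,0.1]

```text
time: 25.02
ee_pos: [0.3809, 0.0292, 0.2416]
tcp_rot: [179.9, -0.0, 79.1]
wrist_force: [0.6, -0.5, -0.0]
opening: 0.0381
grasp_force: 0.0
```

Run:
```python
from h import *
np.set_printoptions(precision=4,suppress=True)
c=bot.camera("scene");t=bot.camera("top")
f=lambda i,k:cv2.resize(i,None,fx=k,fy=k,interpolation=cv2.INTER_CUBIC)
cv2.imwrite("pics/e.png",np.hstack([f(c["color"][150:290,160:265],4),f(t["color"][80:220,255:345],4)])[:,:,::-1])
u=np.array([.982,-.189]);g=np.array([.5815,-.0088])
for n,k in(("scene",c),("top",t)):
    for q in("tray_grip","tray_rear"): print(n,q,[(np.round(i["pixel"],1),round(i["p"],2)) for i in bot.landmark_of(n,q)[:2]])
    print("exp",proj(k,(*g,.148)),proj(k,(*(g+.195*u),.115)))
```

```text
scene tray_grip []
scene tray_rear [(array([214.6, 256.5]), 0.65)]
exp [225.6643 197.6402] [215.5073 258.7731]
top tray_grip [(array([286.5, 178.2]), 0.97)]
top tray_rear [(array([299.1, 127. ]), 0.86)]
exp [287.7795 178.573 ] [298.3327 127.7417]
```

View pics/e.png

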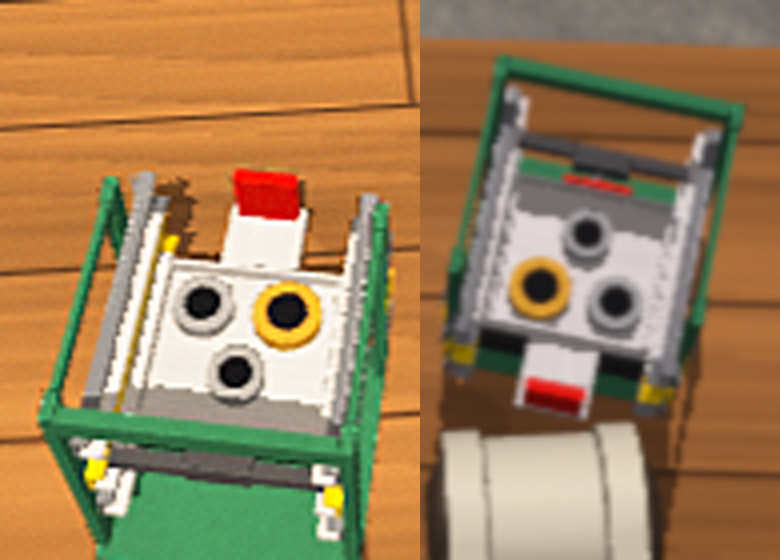

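The tray rests level in the yellow rails with its rear edge at the red stop, at top pixel (299,126). The stop has moved about 2 px (roughly 7–8 mm) from (298.3,128.2), which agrees with the force-based estimate, so I hand in.

```bash
python3 -c "
from workcell import bot
print(bot.job_done())"
```

```text
the job is handed in; nothing more can be done
None
```

I handed the job in: the tray is released and resting on the yellow rails, with the red stop pushed in about 8 mm by my estimate from touch and the camera. The hand-in returned no verdict.

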